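# Fit the dehumidifier's cartridge and hold its dial at the third click

### The arm

A 6-joint arm with a two-finger parallel gripper is mounted at the origin on the work surface. World frame = base frame: x ahead of the robot, y to its left, z up, the work surface at z = 0. Lengths are in mm, angles in degrees, forces in N, time in s.
With the tool pointing down it reaches from about 300 to 875 mm from the base axis. Payload 6.4 kg.
Tool frame: the origin (TCP) lies between the finger pads; the fingertips stand 17 mm ahead of it and the grasp point (between the pads) lies 2 mm behind it; z points along the fingers, y is the line along which they close (so a half turn about z gives the same grasp; the last joint's range is limited). The gripper opens to 85 mm and grips with 20 to 120 N. Pads are 22 mm wide; open, the fingers measure 114 mm over their backs; the gripper's body (76 mm by 85 mm) begins 54 mm behind the grasp point. The pads swing forward as they close: fully open they stand 13 mm farther back than shut.
Start: joints at [63.696, 10.359, 92.074, -0, 77.567, -11.82], TCP at [143.804, 556.742, 248.288] pointing down, gripper open.
Joint ranges: [-171.53, 171.53], [-51.25, 118.39], [17.06, 147.69], [-65.23, 245.23], [0, 150.52], [-178.68, 178.68]. Speed limits (degrees/s): [147.25, 147.25, 172.46, 180, 180, 180].

### API

Orientations are given as [roll, pitch, yaw] about the fixed x, y, z axes, in that order (R = Rz(yaw) Ry(pitch) Rx(roll)).
In Python, from rig import manip gives the robot as it stands. The module is installed in compiled form; this text tells all that it offers.
- The arm moves only by the tool apply_moves, never from a script. Its argument "increments" is text: rows parted by semicolons, each of 5 numbers parted by spaces: the opening in per cent of the stroke, from 0 (shut) to 100 (fully open), then the shift along the tool's x, y, z in mm, then the turn about the tool's z in degrees. In form: fingers x y z yaw; .... A call has 1 to 10 rows; each row shifts and turns the commanded pose from where the row before left it, along the tool's axes as they then stand; what a row does not reach is not made up. A row lasts 1/10 s, in which the tool goes at most 50 mm and 8.59 degrees, less where a joint would pass 70% of its speed; a pose out of reach is approached as far as the arm can. A call is refused whole if a number of a shift passes 50 or a number of a turn 8.59, either way. A call with a gripper value outside its range is refused whole. The fingers move at their own pace and stop on an object; "newtons" is the grip in N (left out, the last holds). Time passes only in rows, so rows that do not move let the fingers close. It gives the time, the measured TCP pose, the force, the opening and the grip force at its end, in the units of the state.
- manip.get_obs(): the state, without advancing time (a new reading comes with each control period).
- manip.grab_frame(name): name is "scene" or "top"; returns a dict with "image" (400x640x3 uint8, blue, green, red), "intrinsics" (3x3 intrinsics, pixels), "eye" and "attitude" of the camera in the world. Camera axes: x right, y down, z forward; pixel columns grow to the right and rows downward; lengths in mm; the calibration is good to about 2 mm. A picture is of the moment at which its call begins. There is no depth.
- manip.job_done(): hands the job in; it is judged then, once.
Trained networks look in a picture, given as the dict that the camera call returned (one of the last four; its "shot" number tells which), for a name from the list of things; names that differ only in an ending like _2 or _b are one class to them, and where a whole thing is asked for, a point or a joint stands for the part that bears it (a point fixed in the world has none). Each returns a list of dicts, best first, with "score" (0 to 1); they miss things now and then, are a little off and sometimes report something else, mostly with a low value. They report only what shows in the picture. A call takes as long as a camera call.
- manip.search_frame(picture, query): "location" ([column, row] in pixels, amid what is visible of it).
The state is a dict: "clock": time; "qpos": joint angles; "dq": joint speeds; "effort": joint torques, N m; "eef_pos": TCP position; "eef_rot": TCP orientation; "contact_force": force on the tool from outside, world axes, zero at the start; "wrist_torque": the same for the moment, N m; "finger_gap": opening from 0.0 (shut) to 1.0 (fully open); "finger_force": force on a finger pad.
Only numpy, scipy, OpenCV 4.12 (cv2) and the standard library are available. Lean on these libraries where they do the work, as an engineer would, in place of code of your own. Each camera call takes 0.05 s, during which the arm holds its last target. There are 200 camera calls.

### The job

Press the fresh desiccant cartridge fully home into the empty bay in the top of the dehumidifier, so that its block sits flush with the deck. Then turn the unit's spring-return dial clockwise past its first two clicks to the third (three pips) and hold it there against its spring so that the unit registers the new cartridge: you finish while still holding the dial, not letting go. Do not turn the dial before the cartridge is in, and leave the other things on the ledge standing where they are.

Things in the scene. Friction and masses are not known exactly. Their poses are not given: they have to be found in the camera images.
- cartridge: the fresh desiccant cartridge, loose, upright on the ledge: a block 60 (its x) x 42 (its y) x 30 mm tall with slotted sides and its foot tapered (54 x 36 mm at the bottom, full size 8 mm up), and on its top a finger rib 36 (along its x) x 12 (y) mm, 21 mm high, so 51 mm tall in all. Origin at the centre of its underside, z up. 50 to 85 g. Fits the bay either way round (half turn)
- bay_floor (a point): centre of the floor of the empty rectangular bay in the dehumidifier's top: 64 (this x) x 45 (y) mm, 30 mm deep, 2 mm chamfer at the mouth. The cartridge goes in with its x along this x; when it is home, its underside on this floor, its block is flush with the deck and only the rib stands out
- bay_mouth (a point): centre of the bay's mouth, level with the deck, 30 mm above bay_floor, same axes. 10 to 28 mm below the mouth sprung contact leaves bulge 3 mm out of the bay's two long walls (+y and -y), leaving 39 mm between them: let go in the mouth, the cartridge comes to rest on them 5 to 10 mm proud until it is pressed down with about 2 to 4 N, then stays home
- dehumidifier: compact white dehumidifier, firm on the ledge (it does not shift), 130 (x) x 210 (y) x 95 mm tall, flat deck on top; origin at the centre of its underside, its front with the round humidity window faces its -x. The bay is in its +y half (centre at y +50 mm), the dial in its -y half (axis at y -52 mm)
- dial_grip (a point): on the dial's upright axis, half way up its finger bar, 20 mm above the deck; turns with the dial. The bar is 46 (this x) x 12 (y) mm, from 9 to 30 mm above the deck, on a round skirt 53 mm across. The pointer line is at its -x end, which at rest points to the unit's front. One, two and three raised pips on the deck lie at the three clicks
- dial (a joint): angle of the dial in rad: 0 at rest, growing clockwise seen from above; clicks at 0.4, 0.8 and 1.2, end stop at 1.3. The clicks are felt but do not keep the dial: its spring returns it to 0 when let go. The spring pulls with about 0.06 N m at 0 and 0.1 N m at 1.3; riding over each click takes up to about 0.02 N m more
- soap_dispenser: push-button soap dispenser of brushed steel, 68 mm across, 160 mm tall with a short spout; origin at the centre of its underside. Leave it alone.
- tumbler: open plastic tumbler, 74 mm across, 100 mm tall; origin at the centre of its underside. Leave it alone.
- brush_stand: hard silicone toothbrush stand, 68 mm across, 64 mm tall, one brush standing in it up to 176 mm; origin at the centre of its underside. Leave it alone.
- vase: small glass vase, 68 mm across, 118 mm tall; origin at the centre of its underside. Leave it alone.
- saucer: round ceramic saucer, 124 mm across, 18 mm high; origin at the centre of its underside. Leave it alone.
- tin: closed round aluminium tin, 74 mm across, 53 mm tall; origin at the centre of its underside. Leave it alone.

How it is judged:
By the outcome, as a careful person would: the job done as asked, in the order asked, and still so for the second after the job is handed in, while the arm keeps its last pose, push and grip.
It also fails if it takes over 69 s, if anything falls off the work surface, if the arm or the gripper's body presses on something with over 40 N, if the wrist force passes 120 N, or if a joint passes its speed limit or range.

## Working session

There is one attempt and no reset: what is moved stays moved. The work goes in short steps, Python scripts to look and compute and a tool call to move; the robot and the scene stay as the last step left them, time stands still between calls to the robot, and variables do not carry over. Pictures are saved under pics/ and viewed, at most 10 in all, crops included, and the job is handed in when it is done.

Besides the shell and the picture viewer there is one more tool, called after "Call:" by a JSON object that holds its "fn" and its "kwargs". apply_moves: Moves the arm, as the interface text tells. Its arguments: {"type":"object","properties":{"increments":{"type":"string"},"newtons":{"type":"number"}},"required":["increments"]}

```bash
mkdir -p pics
cat > h.py <<'E'
import numpy as np, cv2
from rig import manip
from scipy.spatial.transform import Rotation as R
def ray(f,p):
    K=np.array(f["intrinsics"]);A=np.array(f["attitude"],float)
    if A.shape!=(3,3): A=R.from_euler('xyz',A.ravel(),degrees=True).as_matrix()
    d=A@np.linalg.inv(K)@np.array([p[0],p[1],1.]);return np.array(f["eye"],float),d/np.linalg.norm(d)
def atz(f,p,z):
    e,d=ray(f,p);return e+d*(z-e[2])/d[2]
def proj(f,X):
    K=np.array(f["intrinsics"]);A=np.array(f["attitude"],float)
    if A.shape!=(3,3): A=R.from_euler('xyz',A.ravel(),degrees=True).as_matrix()
    c=A.T@(np.array(X,float)-np.array(f["eye"]));q=K@c;return q[:2]/q[2]
E
python3 - <<'E'
from h import *
o=manip.get_obs();print(o)
for n in("scene","top"):
    f=manip.grab_frame(n);cv2.imwrite(f"pics/{n}0.png",f["image"]);print(n,f["eye"],f["attitude"],f["intrinsics"])
    for q in["cartridge","bay_mouth","dehumidifier","dial_grip","soap_dispenser","tumbler","brush_stand","vase","saucer","tin"]:
        r=manip.search_frame(f,q)[:2]
        for d in r: print(q,d["location"],d["score"],atz(f,d["location"],{"bay_mouth":95,"dehumidifier":95,"dial_grip":115,"cartridge":40}.get(q,30)).round())
E
```

```text
{'clock': 0.0, 'qpos': array([ 6.36974241e+01,  1.03995371e+01,  9.21339223e+01, -5.49467368e-05,
        7.75675443e+01, -1.18182592e+01]), 'dq': array([ 0.01490693, -0.06157188, -0.02576524,  0.01780342, -0.09782287,
       -0.00438452]), 'effort': array([-1.73700504e-03, -4.44857597e+01, -3.51342416e+01, -4.08614887e-04,
        8.88254464e-03, -3.75359818e-06]), 'eef_pos': array([143.53711211, 556.23908286, 247.38814333]), 'eef_rot': array([-1.79901126e+02, -2.06338366e-02,  1.65515677e+02]), 'contact_force': array([ 0.42441872, -0.36291396, -0.56677531]), 'wrist_torque': array([ 0.00889388,  0.05234286, -0.02647153]), 'finger_force': 0.0, 'finger_gap': 0.9959771297980281}
scene [1209.2577799   310.07796931  634.94296219] [-127.79334049   -0.96265199  119.02930591] [[389.30037306   0.         324.33330153]
 [  0.         389.30037306 203.39396924]
 [  0.           0.           1.        ]]
cartridge [260.9, 168.0] 0.93 [ 481. -286.   40.]
bay_mouth [329.2, 214.0] 0.92 [624.   8.  95.]
dehumidifier [329.1, 214.7] 0.55 [626.   9.  95.]
dial_grip [312.3, 190.5] 0.61 [591. -55. 115.]
[... 561 characters left out ...]
1, 238.4] 0.87 [ 464. -301.   40.]
cartridge [447.9, 165.7] 0.57 [ 681. -407.   40.]
bay_mouth [315.9, 190.5] 0.91 [591. -18.  95.]
dehumidifier [316.1, 192.2] 0.86 [586. -19.  95.]
dial_grip [329.9, 194.0] 0.68 [578. -57. 115.]
soap_dispenser [393.4, 144.9] 0.62 [ 744. -247.   30.]
soap_dispenser [206.2, 148.9] 0.61 [720. 312.  30.]
tumbler [204.4, 150.4] 0.55 [716. 317.  30.]
brush_stand [449.5, 164.7] 0.76 [ 686. -415.   30.]
brush_stand [409.7, 238.7] 0.45 [ 464. -293.   30.]
vase [258.4, 128.4] 0.94 [787. 159.  30.]
vase [395.8, 146.2] 0.33 [ 740. -254.   30.]
saucer [236.3, 266.4] 0.93 [376. 207.  30.]
saucer [197.7, 232.1] 0.42 [472. 323.  30.]
tin [199.4, 230.4] 0.93 [477. 319.  30.]
```

View pics/scene0.png

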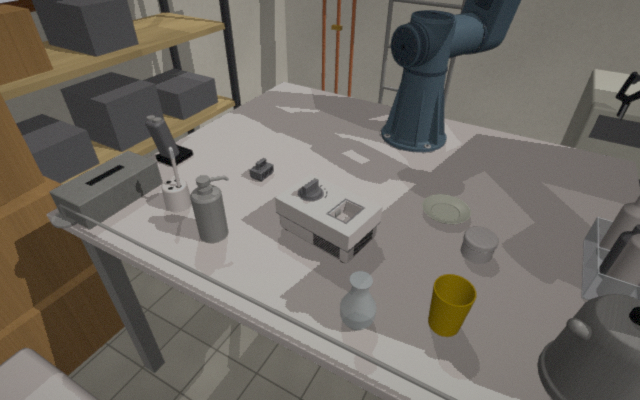

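View pics/top0.png

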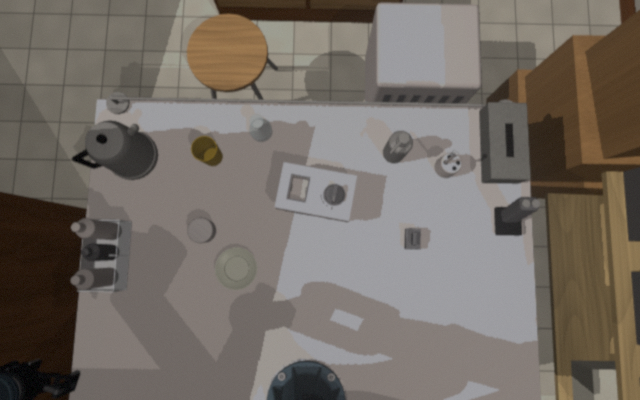

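The top view shows the unit with its bay near (299,188) and its dial near (334,194). The cartridge is at (413,238). I'll zoom in on these for the poses.

Run:
```python
from h import *
a=cv2.imread("pics/top0.png");b=cv2.imread("pics/scene0.png")
z=lambda i,x,y,w,h,s:cv2.resize(i[y:y+h,x:x+w],None,fx=s,fy=s,interpolation=cv2.INTER_CUBIC)
c=np.zeros((600,800,3),np.uint8)
c[:350,:500]=z(a,270,158,100,70,5); c[:300,500:800]=z(a,395,220,36,36,8.34)[:300,:300]
c[350:600,:400]=z(b,270,170,128,80,3.125)[:250,:400]; c[350:600,400:800]=z(b,240,148,40,25,10)
cv2.imwrite("pics/z.png",c)
```

```text
(no output)
```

View pics/z.png

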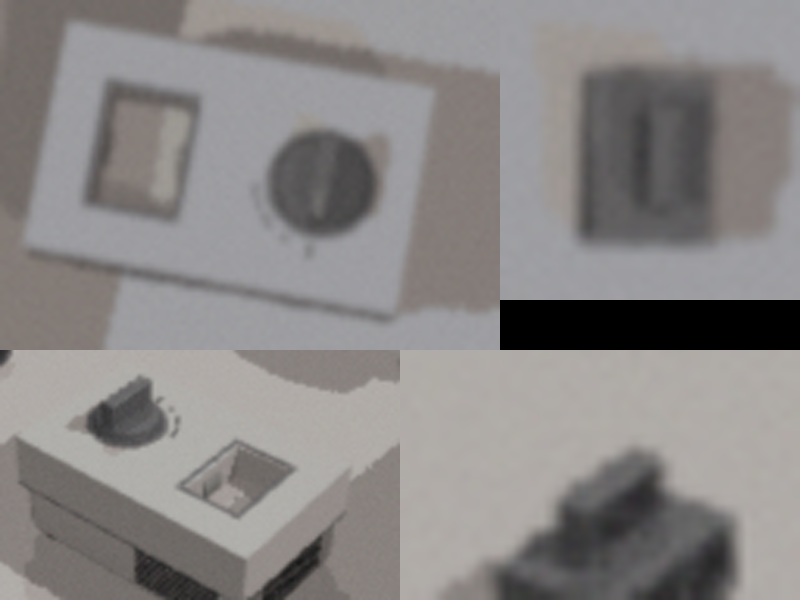

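The zoom shows the deck, bay and dial corners clearly, the dial bar lies at rest, and the rib runs nearly vertically in the top picture. I'll fit the poses to these points.

```bash
cat > fit.py <<'E'
from h import *
from scipy.optimize import least_squares
def fit(obs,p0):
    def res(p,flat=True):
        c,s=np.cos(p[2]),np.sin(p[2]);r=[]
        for f,uv,X in obs: r.append(proj(f,[p[0]+c*X[0]-s*X[1],p[1]+s*X[0]+c*X[1],X[2]])-np.array(uv))
        return np.ravel(r)
    s=least_squares(res,p0,loss='soft_l1');return s.x,res(s.x).reshape(-1,2)
E
python3 - <<'E'
from fit import *
T=manip.grab_frame("top");S=manip.grab_frame("scene")
t=lambda x,y:((x+.5)/5-.5+270,(y+.5)/5-.5+158)
s=lambda x,y:((x+.5)/3.125-.5+270,(y-350+.5)/3.125-.5+170)
k=lambda x,y:((x-500+.5)/8.34-.5+395,(y+.5)/8.34-.5+220)
c=lambda x,y:((x-400+.5)/10-.5+240,(y-350+.5)/10-.5+148)
# top image: up=+x world, left=+y
ob=[(T,t(66,20),(65,105,95)),(T,t(435,90),(65,-105,95)),(T,t(400,318),(-65,-105,95)),(T,t(25,247),(-65,105,95)),
(T,t(105,78),(32+1,72.5+2,95)),(T,t(202,95),(33,27,95)),(T,t(180,221),(-33,27,95)),(T,t(83,205),(-33,73,95))]
os=[(S,s(247,556),(65,105,95)),(S,s(18,437),(65,-105,95)),(S,s(350,468),(-65,105,95)),
(S,s(240,518),(33,73,95)),(S,s(178,486),(33,27,95)),(S,s(297,468),(-33,73,95)),(S,s(238,441),(-33,27,95))]
for o in(ob,os,ob+os):
    x,r=fit(o,[590,-15,0]);print("unit",x,np.degrees(x[2]),abs(r).mean(0)); 
cs,sn=np.cos(x[2]),np.sin(x[2])
for y in(50,-52): print(x[0]-sn*y,x[1]+cs*y)
oc=[(T,k(583,70),(30,21,30)),(T,k(713,70),(30,-21,30)),(T,k(713,243),(-30,-21,30)),(T,k(580,243),(-30,21,30)),
(T,k(640,102),(18,6,51)),(T,k(685,102),(18,-6,51)),(T,k(685,206),(-18,-6,51)),(T,k(640,206),(-18,6,51))]
for o in(oc[:4],oc):
    x,r=fit(o,[464,-300,0]);print("cart",x,np.degrees(x[2]),r.round(2).tolist())
cc=[(S,c(568,508),(18,-6,51)),(S,c(590,523),(18,6,51)),(S,c(662,474),(-18,6,51)),(S,c(638,450),(-18,-6,51)),(S,c(735,515),(-30,21,30)),(S,c(498,565),(30,-21,30))]
x,r=fit(cc,[464,-300,0]);print("cartS",x,np.degrees(x[2]),r.round(1).tolist())
x,r=fit(cc+oc,[464,-300,0]);print("both",x,np.degrees(x[2]))
E
```

```text
unit [ 5.88909644e+02 -1.84024851e+01 -1.63562292e-01] -9.371429032538092 [0.95897811 0.7346862 ]
unit [ 5.85977619e+02 -1.56019648e+01 -1.67847650e-01] -9.616961964358177 [0.9730956  0.69766354]
unit [ 5.87723122e+02 -1.66705057e+01 -1.63148147e-01] -9.347700249438052 [1.08766167 0.7356349 ]
595.8443896882492 32.6655360357154
579.2770041465365 -67.97998913213422
cart [ 4.65092690e+02 -3.00705647e+02 -2.86359035e-03] -0.16407164139146485 [[0.46, -0.11], [-0.78, 0.19], [-0.56, 0.11], [0.94, -0.18]]
cart [ 4.65072715e+02 -3.00984678e+02 -3.61375098e-03] -0.20705267914535141 [[0.56, -0.1], [-0.68, 0.2], [-0.47, 0.12], [1.03, -0.18], [0.47, -0.13], [-0.75, -0.04], [-0.64, 0.11], [0.56, 0.02]]
cartS [ 4.65108456e+02 -2.97231150e+02 -2.81079628e-03] -0.1610467639015858 [[-1.0, -0.1], [0.2, -0.4], [0.6, -1.3], [-0.4, 0.0], [0.6, 0.4], [-0.2, 1.1]]
both [ 4.64692552e+02 -2.99575312e+02 -5.98619135e-03] -0.34298349948056933
```

Call:
{"fn": "apply_moves", "kwargs": {"increments": "100 0 -45 0 -7.25; 100 0 -45 0 -7.25; 100 -30 -39 0 0; 100 -30 -39 0 0; 100 -30 -39 0 0; 100 -30 -39 0 0; 100 -30 -39 0 0; 100 -30 -39 0 0; 100 -30 -39 0 0; 100 -30 -39 0 0", "newtons": 40}}

```text
clock: 2.2
eef_pos: [367.9, 154.8, 248.8]
eef_rot: [180.0, 0.1, -180.0]
contact_force: [0.7, -0.0, 0.4]
finger_gap: 1.003
finger_force: 0.0
```

Call:
{"fn": "apply_moves", "kwargs": {"increments": "100 -10 -46 0 0; 100 -10 -46 0 0; 100 -10 -46 0 0; 100 -10 -46 0 0; 100 -10 -46 0 0; 100 -10 -46 0 0; 100 -10 -46 0 0; 100 -10 -46 10 0; 100 -10 -46 30 0; 60 -7 -40 30 0"}}

```text
clock: 3.2
eef_pos: [463.8, -295.1, 182.0]
eef_rot: [-179.9, 0.1, 180.0]
contact_force: [-0.4, -1.4, -0.2]
finger_gap: 0.859
finger_force: 0.0
```

Call:
{"fn": "apply_moves", "kwargs": {"increments": "60 0 0 30 0; 60 0 0 0 0; 60 0 0 0 0"}}

```text
clock: 3.5
eef_pos: [462.7, -291.6, 151.7]
eef_rot: [179.9, -0.1, -180.0]
contact_force: [0.8, -0.2, 0.6]
finger_gap: 0.599
finger_force: 0.0
```

Run:
```python
from h import *
o=manip.get_obs();print(o["eef_pos"],o["eef_rot"],o["finger_gap"])
z=lambda i,x,y,w,h,s:cv2.resize(i[y:y+h,x:x+w],None,fx=s,fy=s,interpolation=cv2.INTER_CUBIC)
T=manip.grab_frame("top");S=manip.grab_frame("scene")
a=z(T["image"],380,200,80,75,5);b=z(S["image"],220,110,80,75,5)
cv2.imwrite("pics/g1.png",np.hstack([a,b]))
```

```text
[ 462.68610856 -291.61787414  151.68486355] [ 1.79921774e+02 -6.61850486e-02 -1.79978018e+02] 0.5992842041262005
```

View pics/g1.png

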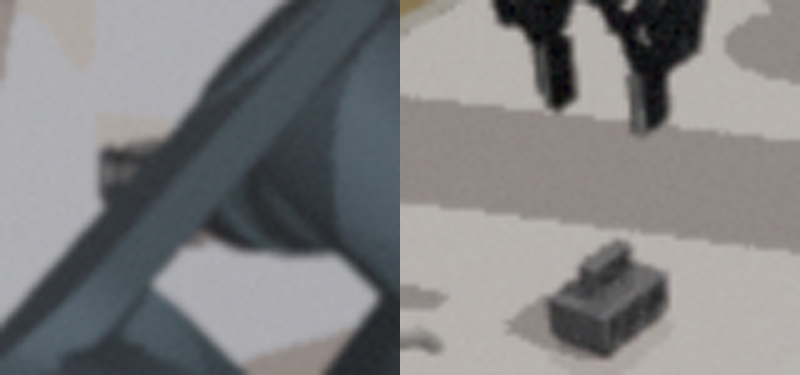

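Call:
{"fn": "apply_moves", "kwargs": {"increments": "40 -2 -7.5 25 0; 40 0 0 25 0; 40 0 0 25 0; 40 0 0 15 0; 40 0 0 9 0; 40 0 0 3 0; 40 0 0 0 0"}}

```text
clock: 4.3
eef_pos: [465.5, -300.0, 50.5]
eef_rot: [-180.0, 0.0, -180.0]
contact_force: [-0.3, 0.3, 0.3]
finger_gap: 0.399
finger_force: 0.0
```

Run:
```python
from h import *
o=manip.get_obs();print(o["eef_pos"],o["eef_rot"],o["finger_gap"],o["contact_force"])
z=lambda i,x,y,w,h,s:cv2.resize(i[y:y+h,x:x+w],None,fx=s,fy=s,interpolation=cv2.INTER_CUBIC)
S=manip.grab_frame("scene")
cv2.imwrite("pics/g2.png",z(S["image"],230,130,60,50,10))
```

```text
[ 465.49321901 -299.95494913   50.45065724] [-1.79955278e+02  4.69631170e-02 -1.79969772e+02] 0.3989858252235388 [-0.33953209  0.31373087  0.33002387]
```

View pics/g2.png

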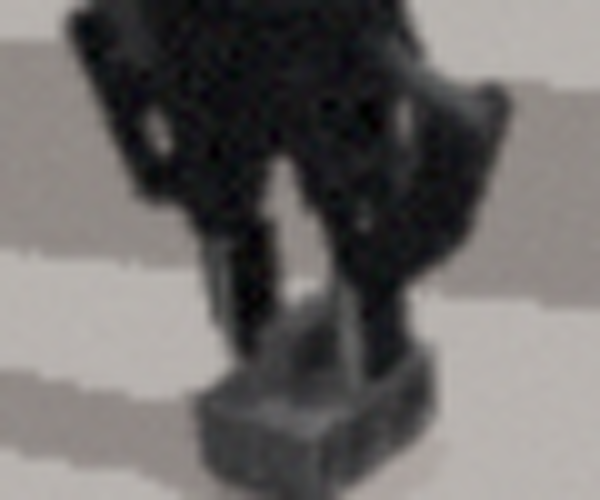

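Call:
{"fn": "apply_moves", "kwargs": {"increments": "8 0 0 0 0; 8 0 0 0 0; 8 0 0 0 0; 8 0 0 0 0; 8 0 0 0 0; 8 0 0 0 0", "newtons": 50}}

```text
clock: 4.95
eef_pos: [465.3, -300.1, 50.3]
eef_rot: [-180.0, 0.0, -180.0]
contact_force: [-1.7, -0.7, 5.1]
finger_gap: 0.124
finger_force: 54.8
```

Call:
{"fn": "apply_moves", "kwargs": {"increments": "8 0 0 -10 0; 8 0 0 -30 0; 8 0 0 -30 0; 8 0 0 -30 0; 8 0 0 -30 0; 8 0 0 0 0; 8 0 0 0 0"}}

```text
clock: 5.65
eef_pos: [465.1, -299.7, 180.2]
eef_rot: [-180.0, 0.0, -180.0]
contact_force: [-0.1, -0.2, -1.0]
finger_gap: 0.124
finger_force: 53.9
```

Run:
```python
from h import *
o=manip.get_obs();print(o["eef_pos"],o["eef_rot"],o["finger_gap"],o["finger_force"],o["contact_force"])
z=lambda i,x,y,w,h,s:cv2.resize(i[y:y+h,x:x+w],None,fx=s,fy=s,interpolation=cv2.INTER_CUBIC)
S=manip.grab_frame("scene");T=manip.grab_frame("top")
for n,f in(("S",S),("T",T)):
    print(n,proj(f,o["eef_pos"]),[ (d["location"],d["score"]) for d in manip.search_frame(f,"cartridge")[:2]])
cv2.imwrite("pics/g3.png",np.hstack([z(S["image"],220,90,80,100,5),z(T["image"],270,158,100,100,4)[:500] if 0 else z(T["image"],275,148,80,100,5)]))
```

```text
[ 465.0693339  -299.65806471  180.24034958] [-1.79959498e+02  4.56737055e-02 -1.79977862e+02] 0.12431161466556749 53.94355773925781 [-0.08521343 -0.18052133 -1.01402718]
S [256.0993687  118.64962715] [([256.0, 129.2], 0.84)]
T [424.91027983 235.90954583] [([424.6, 246.6], 0.41)]
```

View pics/g3.png

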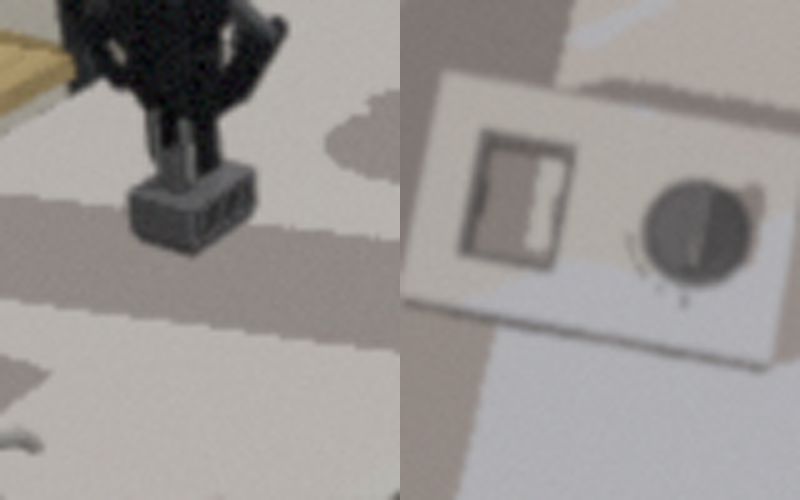

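Run:
```python
from fit import *
T=manip.grab_frame("top");S=manip.grab_frame("scene")
t=lambda x,y:((x-400+.5)/5-.5+275,(y+.5)/5-.5+148)
s=lambda x,y:((x+.5)/3.125-.5+270,(y-350+.5)/3.125-.5+170)
P=[atz(T,t(*p),95)[:2] for p in[(480,130),(577,147),(553,270),(458,256)]]
Q=[atz(S,s(*p),95)[:2] for p in[(240,518),(178,486),(238,441),(297,468)]]
D=[atz(T,((x+.5)/5-.5+270,(y+.5)/5-.5+158),95)[:2] for x,y in[(66,20),(435,90),(400,318),(25,247)]]
E=[atz(S,s(*p),95)[:2] for p in[(247,556),(18,437),(350,468)]]
for n,A in(("bayT",P),("bayS",Q),("deckT",D),("deckS",E)):
    A=np.array(A);print(n,A.mean(0).round(1),[ (round(float(np.hypot(*d)),1),round(float(np.degrees(np.arctan2(d[1],d[0]))),1)) for d in np.diff(np.vstack([A,A[:1]]),axis=0)])
print("dialT",atz(T,t(697,232),104)[:2])
print("dialS",atz(S,s(127,424),100)[:2])
```

```text
bayT [597.5  31.7] [(55.3, -99.0), (70.7, 170.4), (53.4, 82.6), (72.3, -8.1)]
bayS [594.1  33.9] [(53.8, -99.6), (69.4, 169.2), (51.5, 81.8), (70.6, -8.9)]
deckT [588.6 -18.4] [(211.2, -99.9), (129.9, 171.8), (211.5, 80.3), (130.4, -8.3)]
deckS [614.1  15.3] [(205.7, -98.8), (243.2, 111.6), (123.0, -10.7)]
dialT [580.22054242 -68.81186048]
dialS [584.81584379 -63.39353613]
```

Call:
{"fn": "apply_moves", "kwargs": {"increments": "8 -15 34 -10 3; 8 -15 34 -10 3; 8 -15 34 0 3; 8 -15 34 0 0; 8 -15 34 0 0; 8 -15 34 0 0; 8 -15 34 0 0; 8 0 0 0 0"}}

```text
clock: 6.75
eef_pos: [597.0, -71.4, 198.9]
eef_rot: [179.9, -0.0, 171.3]
contact_force: [-0.4, -0.9, -0.4]
finger_gap: 0.128
finger_force: 53.9
```

Call:
{"fn": "apply_moves", "kwargs": {"increments": "8 6 34 0 0; 8 6 34 0 0; 8 5 34 10 0; 8 0 0 15 0; 8 0 0 15 0; 8 0 0 0 0; 8 0 0 0 0"}}

```text
clock: 7.45
eef_pos: [594.5, 26.8, 158.9]
eef_rot: [-180.0, -0.1, 170.9]
contact_force: [0.4, -0.5, -0.2]
finger_gap: 0.125
finger_force: 53.9
```

Run:
```python
from h import *
o=manip.get_obs();print(o["eef_pos"],o["eef_rot"],o["finger_gap"],o["contact_force"])
z=lambda i,x,y,w,h,s:cv2.resize(i[y:y+h,x:x+w],None,fx=s,fy=s,interpolation=cv2.INTER_CUBIC)
S=manip.grab_frame("scene");i=z(S["image"],280,150,100,75,8)
# overlay model: block underside full-size edge (8mm up) predicted, and bay target
c,s=np.cos(np.radians(-9)),np.sin(np.radians(-9))
def q(o3,pts,col):
    P=[proj(S,[o3[0]+c*x-s*y,o3[1]+s*x+c*y,o3[2]]) for x,y in pts];P=(np.array(P)-[280,150]+.5)*8-.5
    cv2.polylines(i,[P.astype(int)],True,col,1)
e=o["eef_pos"]; r=lambda a,b:[(a,b),(a,-b),(-a,-b),(-a,b)]
q([e[0],e[1],e[2]-20.3],r(30,21),(0,0,255)); q([e[0],e[1],e[2]-50.3],r(27,18),(0,0,255)); q([596,32.8,95],r(34,24.5),(0,255,0));q([587.7,-16.7,95],r(65,105),(0,255,0))
cv2.imwrite("pics/g4.png",i)
```

```text
[594.45078775  26.80604211 158.89546119] [-1.79982810e+02 -9.57861728e-02  1.70925822e+02] 0.12453032914695009 [ 0.35388227 -0.52334604 -0.23816245]
```

View pics/g4.png

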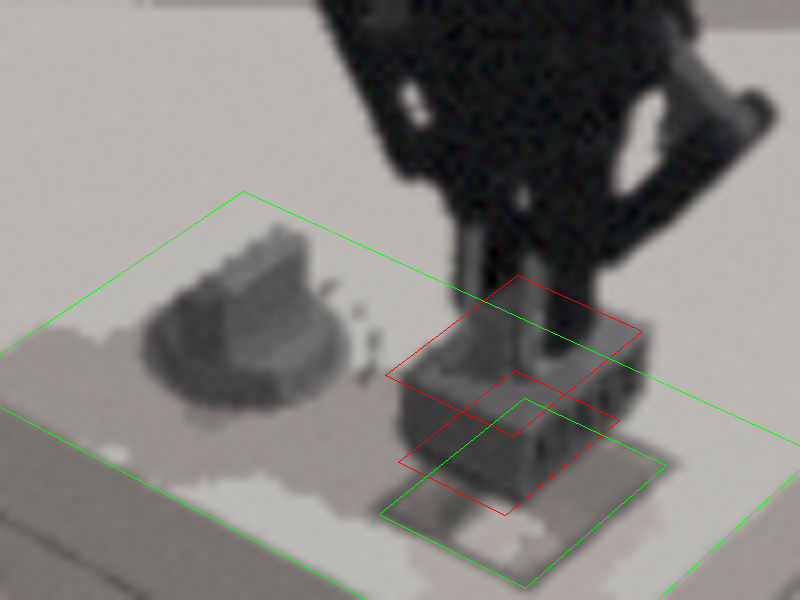

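Call:
{"fn": "apply_moves", "kwargs": {"increments": "8 -0.5 5.5 0 0; 8 0 0 5 0; 8 0 0 5 0; 8 0 0 4 0; 8 0 0 4 0; 8 0 0 0 0"}}

```text
clock: 8.1
eef_pos: [595.7, 33.5, 140.8]
eef_rot: [-180.0, -0.1, 171.0]
contact_force: [0.3, -0.7, -0.6]
finger_gap: 0.123
finger_force: 53.9
```

Call:
{"fn": "apply_moves", "kwargs": {"increments": "8 0 0 3 0; 8 0 0 3 0; 8 0 0 0 0"}}

```text
clock: 8.4
eef_pos: [596.7, 33.0, 135.9]
eef_rot: [-180.0, 0.1, 171.0]
contact_force: [1.2, -2.0, 0.0]
finger_gap: 0.127
finger_force: 53.9
```

Call:
{"fn": "apply_moves", "kwargs": {"increments": "8 0 -0.5 2.5 0; 8 0 0 2.5 0; 8 0 0 2.5 0; 8 0 0 0 0"}}

```text
clock: 8.8
eef_pos: [596.6, 32.8, 128.1]
eef_rot: [-180.0, 0.1, 171.0]
contact_force: [3.4, -1.6, -0.4]
finger_gap: 0.124
finger_force: 53.9
```

Call:
{"fn": "apply_moves", "kwargs": {"increments": "8 0 0 2 0; 8 0 0 2 0; 8 0 0 2 0; 8 0 0 0 0"}}

```text
clock: 9.2
eef_pos: [596.6, 32.6, 122.3]
eef_rot: [-180.0, 0.1, 171.0]
contact_force: [4.8, -2.5, 2.2]
finger_gap: 0.125
finger_force: 54.2
```

Call:
{"fn": "apply_moves", "kwargs": {"increments": "8 -0.7 -0.3 2 0; 8 0 0 2 0; 8 0 0 1 0; 8 0 0 1 0; 8 0 0 0 0"}}

```text
clock: 9.7
eef_pos: [596.7, 32.6, 115.9]
eef_rot: [-180.0, -0.0, 171.0]
contact_force: [2.4, -3.3, 0.3]
finger_gap: 0.124
finger_force: 54.2
```

Call:
{"fn": "apply_moves", "kwargs": {"increments": "8 0 0 1 0; 8 0 0 0.7 0; 8 0 0 0 0"}}

```text
clock: 10.0
eef_pos: [596.7, 32.5, 115.3]
eef_rot: [-180.0, -0.0, 171.0]
contact_force: [-0.9, -2.2, 7.8]
finger_gap: 0.128
finger_force: 55.1
```

Call:
{"fn": "apply_moves", "kwargs": {"increments": "8 0 0 0.8 0; 8 0 0 0 0; 35 0 0 0 0; 35 0 0 0 0; 35 0 0 0 0; 35 0 0 -15 0; 35 0 0 -30 0; 35 0 0 -30 0; 35 0 0 0 0"}}

```text
clock: 10.9
eef_pos: [599.7, 32.3, 194.7]
eef_rot: [180.0, 0.5, 171.0]
contact_force: [0.5, -0.4, -0.0]
finger_gap: 0.348
finger_force: 0.0
```

Call:
{"fn": "apply_moves", "kwargs": {"increments": "40 -40 0 -20 0; 40 -40 0 -20 0; 40 -40 0 0 0; 40 0 0 0 0"}}

```text
clock: 11.3
eef_pos: [718.5, 12.6, 227.7]
eef_rot: [-180.0, 0.1, 171.0]
contact_force: [-0.7, -0.1, -0.4]
finger_gap: 0.4
finger_force: 0.0
```

Run:
```python
from h import *
o=manip.get_obs();print(o["eef_pos"],o["eef_rot"],o["contact_force"])
z=lambda i,x,y,w,h,s:cv2.resize(i[y:y+h,x:x+w],None,fx=s,fy=s,interpolation=cv2.INTER_CUBIC)
S=manip.grab_frame("scene");T=manip.grab_frame("top")
cv2.imwrite("pics/g5.png",np.hstack([z(S["image"],290,160,80,80,5),z(T["image"],280,155,80,80,5)]))
```

```text
[718.46755156  12.59900139 227.71894653] [-1.79995776e+02  5.54822962e-02  1.70961955e+02] [-0.71589017 -0.14790418 -0.42640134]
```

View pics/g5.png

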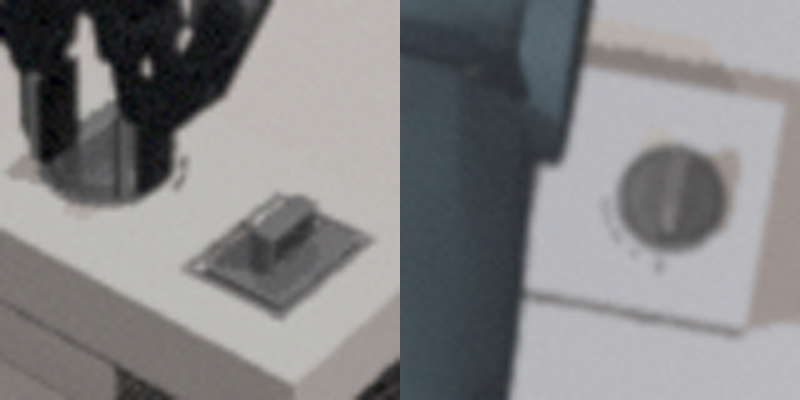

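Call:
{"fn": "apply_moves", "kwargs": {"increments": "45 31 -25 0 0.4; 45 31 -25 0 0; 45 31 -26 0 0; 45 31 -26 10 0; 45 0 0 25 0; 45 0 0 25 0; 45 0 0 0 0; 45 0 0 0 0"}}

```text
clock: 12.2
eef_pos: [575.7, -66.4, 169.2]
eef_rot: [180.0, -0.0, 170.6]
contact_force: [-0.1, -0.0, 0.8]
finger_gap: 0.449
finger_force: 0.0
```

Run:
```python
from h import *
o=manip.get_obs();print(o["eef_pos"],o["eef_rot"],o["contact_force"],o["qpos"])
z=lambda i,x,y,w,h,s:cv2.resize(i[y:y+h,x:x+w],None,fx=s,fy=s,interpolation=cv2.INTER_CUBIC)
S=manip.grab_frame("scene")
cv2.imwrite("pics/g6.png",z(S["image"],275,135,80,80,6))
```

```text
[575.69091347 -66.37388772 169.1702332 ] [ 1.79990636e+02 -4.69646655e-02  1.70634953e+02] [-8.38887866e-02 -1.49746032e-05  7.50969684e-01] [-1.83065367e+01  1.56276772e+01  9.53887985e+01  2.08899021e-03
  6.90313736e+01 -9.89422345e+01]
```

View pics/g6.png

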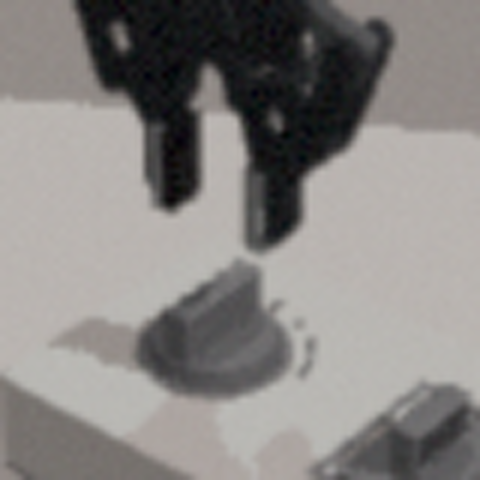

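Call:
{"fn": "apply_moves", "kwargs": {"increments": "45 -4.8 -1.2 15 0; 45 0 0 15 0; 45 0 0 10 0; 45 0 0 2.5 0; 45 0 0 0 0; 45 0 0 0 0"}}

```text
clock: 12.85
eef_pos: [581.2, -68.9, 126.4]
eef_rot: [-180.0, 0.0, 170.6]
contact_force: [0.3, 0.2, 0.4]
finger_gap: 0.446
finger_force: 0.0
```

Call:
{"fn": "apply_moves", "kwargs": {"increments": "6 0 0 0 0; 6 0 0 0 0; 6 0 0 0 0; 6 0 0 0 0; 6 0 0 0 0; 6 0 0 0 0", "newtons": 50}}

```text
clock: 13.45
eef_pos: [581.3, -69.4, 127.0]
eef_rot: [-180.0, 0.1, 170.6]
contact_force: [-2.4, -2.8, 5.6]
finger_gap: 0.126
finger_force: 51.2
```

Run:
```python
from h import *
o=manip.get_obs();print(o)
```

```text
{'clock': 13.45, 'qpos': array([-1.83936412e+01,  1.93370222e+01,  9.60698522e+01, -3.94995757e-02,
        6.45253904e+01, -9.89831796e+01]), 'dq': array([-0.03844114,  0.08537194,  0.02260592, -0.04086885, -0.01319807,
        0.03784049]), 'effort': array([  1.92839786, -45.2406621 , -29.40400422,   0.91186389,
        -0.39625215,  -0.07514664]), 'eef_pos': array([581.32348854, -69.36464197, 127.00652185]), 'eef_rot': array([-1.79954183e+02,  6.13280526e-02,  1.70606531e+02]), 'contact_force': array([-2.39711617, -2.77705781,  5.55822306]), 'wrist_torque': array([-0.46229177,  0.39972128, -0.05866926]), 'finger_force': 51.175294518470764, 'finger_gap': 0.125736651128954}
```

Call:
{"fn": "apply_moves", "kwargs": {"increments": "6 0 0 -0.5 4; 6 0 0 0 4; 6 0 0 0 4; 6 0 0 0 4; 6 0 0 0 4; 6 0 0 0 0"}}

```text
clock: 14.05
eef_pos: [581.0, -70.3, 127.0]
eef_rot: [-179.9, 0.1, 150.5]
contact_force: [-2.5, -7.9, 2.2]
finger_gap: 0.126
finger_force: 50.8
```

Run:
```python
from h import *
o=manip.get_obs()
for k in("eef_pos","eef_rot","contact_force","wrist_torque","finger_gap"):print(o[k])
```

```text
[580.98700153 -70.34992362 127.01395581]
[-1.79874425e+02  7.67086256e-02  1.50506363e+02]
[-2.46548814 -7.85103274  2.1556776 ]
[-1.14801994  0.40507122  0.10205062]
0.1258668282384604
```

Call:
{"fn": "apply_moves", "kwargs": {"increments": "6 -0.5 -1.5 0 4; 6 0 0 0 4; 6 0 0 0 4; 6 0 0 0 4; 6 0 0 0 4; 6 0 0 0 0"}}

```text
clock: 14.65
eef_pos: [580.3, -71.3, 127.0]
eef_rot: [-179.9, 0.0, 130.5]
contact_force: [-4.5, -5.2, 4.5]
finger_gap: 0.123
finger_force: 51.0
```

Run:
```python
from h import *
o=manip.get_obs()
for k in("eef_pos","eef_rot","contact_force","wrist_torque","finger_gap"):print(o[k])
```

```text
[580.30433335 -71.3188389  127.01344658]
[-1.79903271e+02  4.03002091e-02  1.30519055e+02]
[-4.51220385 -5.1776007   4.54351771]
[-0.75951911  0.62941304  0.13014304]
0.12331177004066883
```

Call:
{"fn": "apply_moves", "kwargs": {"increments": "6 0 -1.2 0 4; 6 0 0 0 4; 6 0 0 0 4; 6 0 0 0 4; 6 0 0 0 4; 6 0 0 0 4; 6 0 0 0 4; 6 0 0 0 3; 6 0 0 0 0; 6 0 0 0 0"}}

```text
clock: 15.65
eef_pos: [578.8, -72.1, 127.0]
eef_rot: [-179.9, 0.1, 99.6]
contact_force: [-6.5, -5.0, 6.6]
finger_gap: 0.13
finger_force: 51.3
```

Run:
```python
from h import *
o=manip.get_obs()
for k in("eef_pos","eef_rot","contact_force","wrist_torque","finger_gap"):print(o[k])
z=lambda i,x,y,w,h,s:cv2.resize(i[y:y+h,x:x+w],None,fx=s,fy=s,interpolation=cv2.INTER_CUBIC)
S=manip.grab_frame("scene")
cv2.imwrite("pics/g7.png",z(S["image"],285,165,80,60,8))
```

```text
[578.77968832 -72.09332495 127.00768614]
[-1.79851584e+02  6.67701058e-02  9.96340956e+01]
[-6.46185132 -5.04791739  6.58721077]
[-0.83738133  1.08536155  0.14665504]
0.12998419845841738
```

View pics/g7.png

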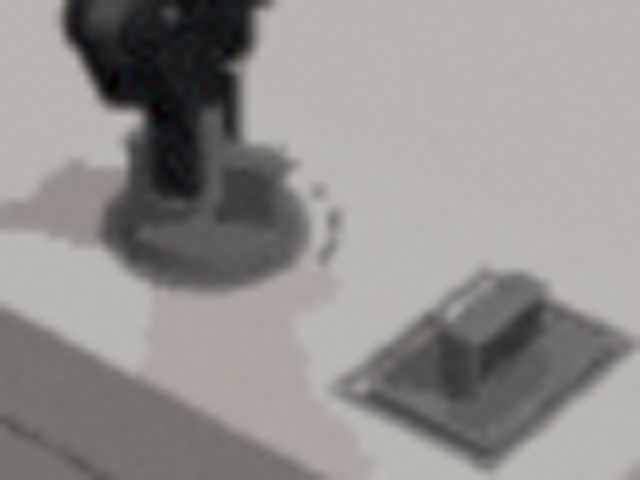

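Run:
```python
from h import *
z=lambda i,x,y,w,h,s:cv2.resize(i[y:y+h,x:x+w],None,fx=s,fy=s,interpolation=cv2.INTER_CUBIC)
S=manip.grab_frame("scene");o=[]
for a in(1.0,1.24):
    i=z(S["image"],290,165,50,50,8);t=np.radians(-9.3)-a
    for zz in(104,125):
        P=[proj(S,[579.5+np.cos(t)*x-np.sin(t)*y,-69.5+np.sin(t)*x+np.cos(t)*y,zz]) for x,y in[(23,6),(23,-6),(-23,-6),(-23,6)]]
        cv2.polylines(i,[((np.array(P)-[290,165]+.5)*8-.5).astype(int)],True,(0,255,0),1)
    for c in(.4,.8,1.2):
        u=np.radians(170.7)-c;p=((proj(S,[579.5+32*np.cos(u),-69.5+32*np.sin(u),95])-[290,165]+.5)*8).astype(int);cv2.circle(i,tuple(int(v) for v in p),3,(0,0,255),1)
    o.append(i)
cv2.imwrite("pics/g8.png",np.hstack(o))
```

```text
(no output)
```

View pics/g8.png

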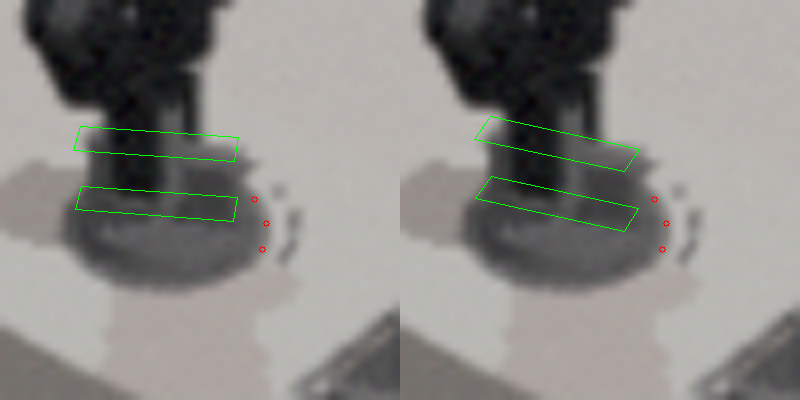

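Call:
{"fn": "apply_moves", "kwargs": {"increments": "6 0 0 0 0.6; 6 0 0 0 0; 6 0 0 0 0; 6 0 0 0 0"}}

```text
clock: 16.15
eef_pos: [578.8, -72.1, 127.0]
eef_rot: [-179.9, 0.1, 99.0]
contact_force: [-6.9, -4.4, 6.5]
finger_gap: 0.125
finger_force: 51.3
```

Run:
```python
from h import *
o=manip.get_obs()
for k in("eef_pos","eef_rot","contact_force","wrist_torque","finger_gap"):print(o[k])
print(manip.job_done())
```

```text
[578.76723699 -72.1366908  127.02457903]
[-1.79851327e+02  7.02482071e-02  9.90357864e+01]
[-6.9038498  -4.43903913  6.47713805]
[-0.90060622  1.10604771  0.13702912]
0.12528234447572367
the job is handed in; nothing more can be done
None
```

The cartridge is pressed home and looks flush in the bay. The dial was then turned about 71.6° clockwise, estimated from the wrist turn (third click 68.8°, end stop 74.5°), and handed in at 16 s still held against its spring; I viewed 11 pictures, one over the limit of 10.

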